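Bar the battery dock with its drop bar

ROBOT

A 6-joint arm with a two-finger parallel gripper is mounted at the origin on a cart in front of the work surface, level with it; the furniture and walls round the work are solid. World frame = base frame: x ahead of the robot, y to its left, z up, the work surface at z = 0. Lengths are in m, angles in degrees, forces in N, time in s.
With the tool pointing down it reaches from about 0.35 to 0.875 m from the base axis. Payload 4.2 kg.
Tool frame: the origin (TCP) lies between the finger pads; the fingertips stand 14 mm ahead of it and the grasp point (between the pads) lies 5 mm behind it; z points along the fingers, y is the line along which they close (so a half turn about z gives the same grasp; the last joint's range is limited). The gripper opens to 87 mm and grips with 3 to 60 N. Pads are 19 mm wide; open, the fingers measure 117 mm over their backs; the gripper's body (75 mm by 190 mm) begins 51 mm behind the grasp point.
Start: joints at [79.962, 22.042, 0.453, 0, -68.411, -14.817], TCP at [0.263, 0.567, 0.237] pointing down, gripper open.
Joint ranges: [-179.83, 179.83], [-69.29, 118.12], [-61.27, 80.66], [-181.25, 117.63], [-171.15, -9.14], [-177.46, 177.46]. Speed limits (degrees/s): [159.86, 159.86, 180, 180, 180, 180].

INTERFACE

Orientations are given as a 3x3 rotation matrix whose columns are the frame's x, y, z axes.
In Python, from station import * gives the robot as it stands. The module is installed in compiled form; this text tells all that it offers.
- The arm moves only by the tool play_rows, never from a script. Its argument "steps" is a list of rows, each an object of numbers: "ax", "ay", "az": the turn, a rotation vector about the tool's x, y, z in degrees; "dx", "dy", "dz": the shift along the tool's x, y, z in mm; "claw": the finger opening in mm, from 0 to 87. A call has 1 to 20 rows; each row shifts and turns the commanded pose from where the row before left it, along the tool's axes as they then stand; what a row does not reach is not made up. A row lasts 1/10 s, in which the tool goes at most 50 mm and 8.59 degrees, less where a joint would pass 70% of its speed; a pose out of reach is approached as far as the arm can. A call with a gripper value outside its range is refused whole. The fingers move at their own pace and stop on an object; the grip force is fixed at half the most. Time passes only in rows, so rows that do not move let the fingers close. It gives the time, the measured TCP pose, the force, the opening and the grip force at its end, in the units of the state.
- sense(): the state, without advancing time (a new reading comes with each control period).
- capture(name): name is "side" or "top" or "wrist"; returns a dict with "frame" (384x512x3 uint8, blue, green, red), "range_z" (384x512 float32, m along the optical axis (not along the pixel's ray), 0 where there is no reading), "fx", "fy", "cx", "cy" (pixels), "xyz" and "rotation" of the camera in the world. Camera axes: x right, y down, z forward; pixel columns grow to the right and rows downward; lengths in m; the calibration is good to about 2 mm. The wrist camera is an equidistant fisheye: a pixel r from the principal point sees the ray r / f radians off the axis. A picture is of the moment at which its call begins.
- finish_job(): hands the job in; it is judged then, once.
The state is a dict: "time_s": time; "joints": joint angles; "joint_velocities": joint speeds; "effort": joint torques, N m; "tcp_pos": TCP position; "ee_rot": TCP orientation; "wrist_force": force on the tool from outside, world axes, zero at the start; "moment": the same for the moment, N m; "gripper_width": opening from 0.0 (shut) to 1.0 (fully open); "gripper_force": force on a finger pad.
Only numpy, scipy, OpenCV 4.12 (cv2) and the standard library are available. Lean on these libraries where they do the work, as an engineer would, in place of code of your own. Each camera call takes 0.05 s, during which the arm holds its last target. There are 200 camera calls.

TASK

Bar the battery dock: pick up the flat metal drop bar that lies on the bench, lay it in the V-rest with its broad side against one slope and let go, then take it again across its thickness, lift it over the two keepers at the open front of the dock and let it drop into both notches, standing on its long edge, fully down, reaching about equally far past both keepers. Do not shift the two battery packs standing in the dock.

Things in the scene. Friction and masses are not known exactly. Their poses are not given: they have to be found in the camera images.
- drop_bar: Flat aluminium bar with black end caps, the same either way round and either side up: 190 mm long (its x), 45 mm wide (its y), 12 mm thick (its z), 0.25 kg. Origin at its centre. It starts lying flat on the bench. Loose.
- v_rest: Fixed dark steel V-rest. Origin on the bench under its middle; base plate 150 (x) x 100 (y) x 10 mm. Two V cheeks, 14 mm thick, at x = -50 and +50 mm, 86 mm of open space between them. Flat arms rise at 45 degrees to +y and -y, upper faces 40 mm long from the bottom of the V. The bar, laid along x with a broad side on one arm and a long edge on the other, stays there.
- vee (a point): Bottom line of the V at the middle of the V-rest, 75 mm above the bench; axes as the V-rest's: x along the V groove, z up.
- dock: Fixed grey tray, 215 (x) x 206 (y) mm, walls 40 mm high at back (+x) and sides, open front (-x). Origin on the bench under its middle. Across the front two dark steel U-shaped keepers, centred at y = -75 and +75 mm, each 18 mm wide in y: notch open at the top, 20 mm wide in x, floor 25 mm above the bench, straight cheeks to 60 mm, flared lips to 73 mm. 132 mm free between the keepers.
- keepers (a point): Midway between the two keepers (dock x = -85, y = 0 mm) at notch floor height, 25 mm above the bench; axes as the dock's: y from one keeper to the other, x across the notches toward the packs, z up. The seated bar stands here on its long edge, its centre 22.5 mm above this point.
- battery_a: Battery pack, black with a yellow patch, 118 mm (along dock x) x 81 mm x 52 mm high, standing loose in the dock on the dock's -y side; its top is 60 mm above the bench, its front 60 mm behind the middle of the notches. Origin at the centre of its underside.
- battery_b: The same kind of pack on the dock's +y side.

How it is judged (in metres and radians):
On the way:
1. the bar lies in the V-rest, rolled to about 45 degrees, let go of by the gripper (angle between the z axis of drop_bar and the z axis of vee, either way round between 0.6 and 0.97 rad and distance between drop_bar and vee below 0.06 m and contact force between drop_bar and v_rest above 0.5 N and contact force between drop_bar and the fingers below 0.1 N and linear speed of drop_bar below 0.03 m/s), for 0.2 s.
At the end, for the whole second after the job is handed in: The bar rests on edge in both notches: centre within 4 mm of seated height, 7 mm across and 18 mm along from the middle; within 0.08 rad of the keepers' line, leaning under 0.3 rad; at rest; both packs within 25 mm of where they stood (x of drop_bar in the frame of keepers between -0.007 and 0.007 m and y of drop_bar in the frame of keepers between -0.018 and 0.018 m and z of drop_bar in the frame of keepers between 0.0185 and 0.0265 m and angle between the x axis of drop_bar and the y axis of keepers, either way round below 0.08 rad and angle between the y axis of drop_bar and the z axis of keepers, either way round below 0.3 rad and linear speed of drop_bar below 0.02 m/s and distance of each of battery_a, battery_b from where it was at the start of the episode below 0.025 m); the robot touches nothing.
It fails at once if a battery pack is shifted by more than 25 mm (distance of any of battery_a, battery_b from where it was at the start of the episode above 0.025 m).
It also fails if it takes over 59 s, if anything falls off the work surface, if the arm or the gripper's body presses on something with over 40 N, if the wrist force passes 120 N, or if a joint passes its speed limit or range.

## Working session

There is one attempt and no reset: what is moved stays moved. The work goes in short steps, Python scripts to look and compute and a tool call to move; the robot and the scene stay as the last step left them, time stands still between calls to the robot, and variables do not carry over. Pictures are saved under pics/ and viewed, at most 10 in all, crops included, and the job is handed in when it is done.

Besides the shell and the picture viewer there is one more tool, called after ">>>" as name(argument=value, ...), one argument or row to a line, values as JSON. play_rows: Moves the arm, as the interface text tells. Its arguments: {"type":"object","properties":{"steps":{"type":"array"}},"required":["steps"]}

```bash
mkdir -p pics; cat > h.py <<'E'
from station import *
import numpy as np, cv2
def cloud(c):
    z=c["range_z"]; v,u=np.mgrid[:z.shape[0],:z.shape[1]]
    P=np.stack([(u-c["cx"])/c["fx"]*z,(v-c["cy"])/c["fy"]*z,z],-1)
    W=P@np.array(c["rotation"]).T+np.array(c["xyz"]); W[z<=0]=np.nan
    return W
E
python3 - <<'E'
from h import *
for n in("top","side"):
    c=capture(n); cv2.imwrite(f"pics/{n}0.png",c["frame"]); np.save(n+"0.npy",cloud(c)); print(n,c["fx"],c["xyz"],np.round(c["rotation"],2).tolist())
    np.save(n+"f0.npy",c["frame"])
s=sense(); print(s)
E
```

```text
top 434.06403901209245 [0.48869305 0.1943604  1.05972039] [[-0.03, -1.0, 0.03], [-1.0, 0.03, 0.0], [-0.0, -0.03, -1.0]]
side 445.2715548940193 [-0.1775843  -0.02751351  0.7240457 ] [[0.29, -0.61, 0.74], [-0.96, -0.18, 0.22], [-0.0, -0.77, -0.64]]
{'time_s': 0.1, 'joints': array([ 7.99614038e+01,  2.20894207e+01,  3.87428554e-01, -2.50785575e-02,
       -6.84116768e+01, -1.48160180e+01]), 'joint_velocities': array([ 0.0040871 , -0.11815084,  0.14425945,  0.14548122, -0.0072528 ,
        0.06745259]), 'effort': array([-2.91588703e-04, -3.91688991e+01,  1.87934697e+01,  4.23198760e+00,
        1.34534060e-02, -7.03266232e-05]), 'tcp_pos': array([0.26247327, 0.56665208, 0.23553606]), 'ee_rot': array([[ 9.07309415e-01, -4.20462921e-01, -7.46578480e-04],
       [-4.20463568e-01, -9.07307469e-01, -1.88254684e-03],
       [ 1.14164912e-04,  2.02196153e-03, -9.99997949e-01]]), 'wrist_force': array([-0.10544611, -0.03367351,  0.44902606]), 'moment': array([-0.07350957, -0.01378475,  0.06249249]), 'gripper_force': 0.0, 'gripper_width': 0.997931192465378}
```

View pics/top0.png

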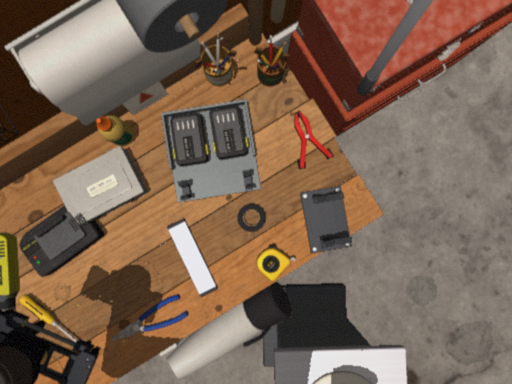

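View pics/side0.png

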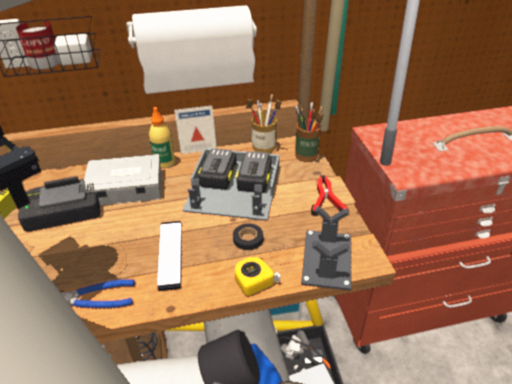

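The top view shows the white bar at about (192,258). The dock has its open front facing the robot, with keepers near (186,187) and (250,180). The V-rest is at (327,218), with its groove running up and down in the image. Next I'll measure all three.

```bash
cat > m.py <<'E'
from h import *
W=np.load("top0.npy"); F=np.load("topf0.npy")
def rep(name,m,box):
    u0,v0,u1,v1=box; k=np.zeros(m.shape,bool); k[v0:v1,u0:u1]=True; m=m&k&np.isfinite(W[...,2])
    P=W[m]; (c,s,a)=cv2.minAreaRect(P[:,:2].astype(np.float32))
    print(name,m.sum(),"c",np.round(c,4),"size",np.round(s,4),"ang",round(a,2),"z med",np.round(np.percentile(P[:,2],[5,50,95]),4)); return P
Z=W[...,2]
rep("bench",(Z<0.03),(215,230,235,280))
rep("bar",(Z>0.006)&(Z<.03),(155,210,225,305))
rep("vplate",(Z>0.006)&(Z<.02),(295,180,360,260))
P=rep("vall",(Z>0.006),(295,180,360,260))
P=rep("vhigh",(Z>0.06),(295,180,360,260))
for b in((295,180,360,217),(295,217,360,260)): rep("cheek",(Z>0.05),b)
rep("dock all",(Z>0.003)&(Z<.09),(155,95,268,206))
rep("kl",(Z>0.05),(170,174,205,206)); rep("kr",(Z>0.05),(235,168,268,200))
rep("bats",(Z>0.055),(168,104,250,168))
# finer: print keeper z maps
np.set_printoptions(linewidth=200)
print((Z[176:204,174:200]*1000).round().astype(int))
E
python3 m.py
```

```text
bench 996 c [0.3854 0.2726] size [0.0478 0.1194] ang 88.36 z med [-0.0043 -0.0007  0.0023]
bar 1602 c [0.3718 0.3964] size [0.2046 0.1504] ang 20.61 z med [0.0085 0.0118 0.0151]
vplate 2068 c [0.4643 0.025 ] size [0.1497 0.1001] ang 8.35 z med [0.007  0.0098 0.013 ]
vall 2504 c [0.4643 0.025 ] size [0.1497 0.1001] ang 8.35 z med [0.0071 0.0103 0.0973]
vhigh 412 c [0.4642 0.0248] size [0.1138 0.0704] ang 8.72 z med [0.0743 0.091  0.1024]
cheek 195 c [0.5137 0.0322] size [0.0139 0.0684] ang 8.46 z med [0.0771 0.0919 0.1028]
cheek 221 c [0.415  0.0172] size [0.0144 0.0704] ang 8.51 z med [0.0638 0.09   0.1023]
dock all 8015 c [0.6416 0.298 ] size [0.274  0.2699] ang 88.29 z med [0.0049 0.0311 0.0614]
kl 88 c [0.5416 0.3588] size [0.0443 0.018 ] ang 8.14 z med [0.061  0.0682 0.073 ]
kr 88 c [0.5613 0.2101] size [0.0448 0.0177] ang 7.87 z med [0.0578 0.0682 0.0743]
bats 2066 c [0.6705 0.3005] size [0.0989 0.1535] ang 8.16 z med [0.0563 0.0592 0.0622]
[[                   6                    8                   11                    6                    9                    9             
[... 14757 characters left out ...]
          3                    0]
 [                   0                    1                   -2                    2                    1                    1                   -1                   -1                   -2
                     4                   -1                    3                    4                    0                    1                   -1                    0                   -1
                    -3                   -1                    0                    0                    2                   -1                    0                   -4]]m.py:19: RuntimeWarning: invalid value encountered in cast
  print((Z[176:204,174:200]*1000).round().astype(int))
```

```bash
cat > m2.py <<'E'
from h import *
for n,box in(("top",(155,210,225,305)),("side",(145,210,200,300))):
    W=np.load(n+"0.npy"); F=np.load(n+"f0.npy").astype(int)
    u0,v0,u1,v1=box
    m=((W[...,2]>.004)&(W[...,2]<.03)).astype(np.uint8); k=np.zeros_like(m); k[v0:v1,u0:u1]=1
    m=cv2.morphologyEx(m*k,cv2.MORPH_OPEN,np.ones((5,5),np.uint8))
    _,L,S,_=cv2.connectedComponentsWithStats(m); i=1+np.argmax(S[1:,4]); P=W[L==i]
    (c,s,a)=cv2.minAreaRect(P[:,:2].astype(np.float32)); w=F.min(-1)>150; w=w&(k>0)
    Q=W[w]; Q=Q[np.isfinite(Q[:,0])]; r=cv2.minAreaRect(Q[:,:2].astype(np.float32))
    x=P[:,:2]-P[:,:2].mean(0); e=np.linalg.svd(x,full_matrices=False)[2][0]
    print(n,np.round(c,4),np.round(s,4),round(a,2),"mean",P.mean(0).round(4),"pca",np.degrees(np.arctan2(e[1],e[0])).round(2),"white",[np.round(t,4) for t in r])
E
python3 m2.py
```

```text
top [0.3809 0.3501] [0.1914 0.0455] 24.45 mean [0.3825 0.3501 0.0117] pca -155.54 white [array([0.3814, 0.3521]), array([0.1736, 0.0484]), np.float64(24.2068)]
side [0.383  0.3497] [0.1939 0.0451] 24.63 mean [0.3741 0.345  0.0107] pca -155.41 white [array([0.4075, 0.3586]), array([0.2299, 0.0843]), np.float64(12.6265)]
```

```bash
cat >> h.py <<'E'
from scipy.spatial.transform import Rotation as Ro
def Rt(yaw,tilt=0):  # tool down, x at yaw, then tilt about tool x
    c,s=np.cos(np.radians(yaw)),np.sin(np.radians(yaw))
    return np.array([[c,s,0],[s,-c,0],[0,0,-1.]])@Ro.from_euler("x",tilt,degrees=True).as_matrix()
def plan(p,R,s=None):
    s=s or sense(); A=np.array(s["ee_rot"])
    print("t",round(s["time_s"],2),"tcp",np.round(s["tcp_pos"],4),"j",np.round(s["joints"],0),"w",round(s["gripper_width"]*87,1),"F",np.round(s["wrist_force"],1))
    print("shift first (mm, present axes)",((np.array(p)-s["tcp_pos"])@A*1000).round(1),"turn",np.degrees(Ro.from_matrix(A.T@R).as_rotvec()).round(2),"shift after turn",((np.array(p)-s["tcp_pos"])@R*1000).round(1))
E
python3 -c "
from h import *
plan([.3815,.350,.12],Rt(24.45))"
```

```text
t 0.1 tcp [0.2625 0.5667 0.2355] j [ 80.  22.   0.  -0. -68. -15.] w 86.8 F [-0.1 -0.   0.4]
shift first (mm, present axes) [199.1 146.3 115.9] turn [ 1.100e-01  4.000e-02 -4.931e+01] shift after turn [ 18.7 246.5 115.5]
```

>>> play_rows(
  steps=[
    {"dx": 25, "dy": 18.3, "dz": 14.5},
    {"dx": 25, "dy": 18.3, "dz": 14.5},
    {"dx": 25, "dy": 18.3, "dz": 14.5},
    {"dx": 25, "dy": 18.3, "dz": 14.5},
    {"dx": 25, "dy": 18.3, "dz": 14.5},
    {"dx": 25, "dy": 18.3, "dz": 14.5},
    {"dx": 25, "dy": 18.3, "dz": 14.5},
    {"dx": 25, "dy": 18.3, "dz": 14.5},
    {"az": -7.04},
    {"az": -7.04},
    {"az": -7.04},
    {"az": -7.04},
    {"az": -7.04},
    {"az": -7.04},
    {"az": -7.04},
    {},
    {},
  ],
)

```text
invalid input at $.steps[0]: expected keys ax, ay, az, dx, dy, dz, claw
```

```bash
python3 -c "
from h import *
plan([.3815,.350,.017],Rt(24.45))"
```

```text
t 0.1 tcp [0.2625 0.5667 0.2355] j [ 80.  22.   0.  -0. -68. -15.] w 86.8 F [-0.1 -0.   0.4]
shift first (mm, present axes) [199.1 146.1 218.9] turn [ 1.100e-01  4.000e-02 -4.931e+01] shift after turn [ 18.7 246.5 218.5]
```

>>> play_rows(
  steps=[
    {"ax": 0, "ay": 0, "az": 0, "dx": 25, "dy": 18.3, "dz": 14.5, "claw": 87},
    {"ax": 0, "ay": 0, "az": 0, "dx": 25, "dy": 18.3, "dz": 14.5, "claw": 87},
    {"ax": 0, "ay": 0, "az": 0, "dx": 25, "dy": 18.3, "dz": 14.5, "claw": 87},
    {"ax": 0, "ay": 0, "az": 0, "dx": 25, "dy": 18.3, "dz": 14.5, "claw": 87},
    {"ax": 0, "ay": 0, "az": 0, "dx": 25, "dy": 18.3, "dz": 14.5, "claw": 87},
    {"ax": 0, "ay": 0, "az": 0, "dx": 25, "dy": 18.3, "dz": 14.5, "claw": 87},
    {"ax": 0, "ay": 0, "az": 0, "dx": 25, "dy": 18.3, "dz": 14.5, "claw": 87},
    {"ax": 0, "ay": 0, "az": 0, "dx": 25, "dy": 18.3, "dz": 14.5, "claw": 87},
    {"ax": 0, "ay": 0, "az": -7.04, "dx": 0, "dy": 0, "dz": 0, "claw": 87},
    {"ax": 0, "ay": 0, "az": -7.04, "dx": 0, "dy": 0, "dz": 0, "claw": 87},
    {"ax": 0, "ay": 0, "az": -7.04, "dx": 0, "dy": 0, "dz": 0, "claw": 87},
    {"ax": 0, "ay": 0, "az": -7.04, "dx": 0, "dy": 0, "dz": 0, "claw": 87},
    {"ax": 0, "ay": 0, "az": -7.04, "dx": 0, "dy": 0, "dz": 0, "claw": 87},
    {"ax": 0, "ay": 0, "az": -7.04, "dx": 0, "dy": 0, "dz": 0, "claw": 87},
    {"ax": 0, "ay": 0, "az": -7.04, "dx": 0, "dy": 0, "dz": 0, "claw": 87},
    {"ax": 0, "ay": 0, "az": 0, "dx": 0, "dy": 0, "dz": 0, "claw": 87},
    {"ax": 0, "ay": 0, "az": 0, "dx": 0, "dy": 0, "dz": 0, "claw": 87},
  ],
)

```text
time_s: 1.8
tcp_pos: [0.3825, 0.35, 0.1203]
ee_rot: [[0.912, 0.411, -0.0], [0.411, -0.912, -0.001], [-0.001, 0.0, -1.0]]
wrist_force: [0.4, -0.5, 0.1]
gripper_width: 1.0
gripper_force: 0.0
```

```bash
python3 -c "
from h import *
plan([.3815,.350,.017],Rt(24.45))"
```

```text
t 1.8 tcp [0.3825 0.35   0.1203] j [ 60.  19. -23.  -0. -48.  54.] w 87.0 F [ 0.4 -0.5  0.1]
shift first (mm, present axes) [ -0.8  -0.4 103.3] turn [ 0.02  0.03 -0.18] shift after turn [ -0.9  -0.4 103.3]
```

>>> play_rows(
  steps=[
    {"ax": 0, "ay": 0, "az": 0, "dx": -0.5, "dy": 0, "dz": 30, "claw": 87},
    {"ax": 0, "ay": 0, "az": 0, "dx": 0, "dy": 0, "dz": 30, "claw": 87},
    {"ax": 0, "ay": 0, "az": 0, "dx": 0, "dy": 0, "dz": 25, "claw": 87},
    {"ax": 0, "ay": 0, "az": 0, "dx": 0, "dy": 0, "dz": 12, "claw": 87},
    {"ax": 0, "ay": 0, "az": 0, "dx": 0, "dy": 0, "dz": 6, "claw": 87},
    {"ax": 0, "ay": 0, "az": 0, "dx": 0, "dy": 0, "dz": 0, "claw": 87},
    {"ax": 0, "ay": 0, "az": 0, "dx": 0, "dy": 0, "dz": 0, "claw": 30},
    {"ax": 0, "ay": 0, "az": 0, "dx": 0, "dy": 0, "dz": 0, "claw": 30},
    {"ax": 0, "ay": 0, "az": 0, "dx": 0, "dy": 0, "dz": 0, "claw": 30},
    {"ax": 0, "ay": 0, "az": 0, "dx": 0, "dy": 0, "dz": 0, "claw": 30},
    {"ax": 0, "ay": 0, "az": 0, "dx": 0, "dy": 0, "dz": 0, "claw": 30},
    {"ax": 0, "ay": 0, "az": 0, "dx": 0, "dy": 0, "dz": 0, "claw": 30},
  ],
)

```text
time_s: 3.0
tcp_pos: [0.3822, 0.35, 0.0177]
ee_rot: [[0.911, 0.413, 0.0], [0.413, -0.911, 0.0], [0.0, -0.0, -1.0]]
wrist_force: [-0.3, -0.1, 0.4]
gripper_width: 0.542
gripper_force: 0.0
```

```bash
python3 -c "
from h import *
s=sense();print(s['gripper_force'])
plan([.4643,.025,.22],Rt(8.45),s)"
```

```text
0.0
t 3.0 tcp [0.3822 0.35   0.0177] j [ 60.  27. -29.   0. -33.  54.] w 47.1 F [-0.3 -0.1  0.4]
shift first (mm, present axes) [ -59.6  329.9 -202.4] turn [-1.000e-02 -1.000e-02  1.597e+01] shift after turn [  33.5  333.6 -202.3]
```

>>> play_rows(
  steps=[
    {"ax": 0, "ay": 0, "az": 0, "dx": 0, "dy": 0, "dz": 0, "claw": 30},
    {"ax": 0, "ay": 0, "az": 0, "dx": 0, "dy": 0, "dz": 0, "claw": 30},
    {"ax": 0, "ay": 0, "az": 0, "dx": 0, "dy": 0, "dz": 0, "claw": 30},
    {"ax": 0, "ay": 0, "az": 0, "dx": 0, "dy": 0, "dz": -10, "claw": 30},
    {"ax": 0, "ay": 0, "az": 0, "dx": 0, "dy": 0, "dz": -30, "claw": 30},
    {"ax": 0, "ay": 0, "az": 0, "dx": 0, "dy": 0, "dz": -30, "claw": 30},
    {"ax": 0, "ay": 0, "az": 0, "dx": 0, "dy": 0, "dz": -30, "claw": 30},
    {"ax": 0, "ay": 0, "az": 0, "dx": 0, "dy": 0, "dz": -30, "claw": 30},
    {"ax": 0, "ay": 0, "az": 0, "dx": 0, "dy": 0, "dz": -30, "claw": 30},
    {"ax": 0, "ay": 0, "az": 0, "dx": 0, "dy": 0, "dz": -30, "claw": 30},
    {"ax": 0, "ay": 0, "az": 0, "dx": 0, "dy": 0, "dz": -12, "claw": 30},
    {"ax": 0, "ay": 0, "az": 0, "dx": 0, "dy": 0, "dz": 0, "claw": 30},
  ],
)

```text
time_s: 4.2
tcp_pos: [0.3823, 0.3504, 0.221]
ee_rot: [[0.911, 0.413, 0.002], [0.413, -0.911, 0.003], [0.003, -0.002, -1.0]]
wrist_force: [1.1, -0.1, -3.1]
gripper_width: 0.508
gripper_force: 30.0
```

```bash
python3 -c "
from h import *
s=sense();print(s['gripper_force'])
plan([.4643,.025,.22],Rt(8.45),s)"
```

```text
29.999438524246216
t 4.2 tcp [0.3823 0.3504 0.221 ] j [ 60.  12. -16.  -0. -62.  54.] w 44.2 F [ 1.1 -0.1 -3.1]
shift first (mm, present axes) [-5.990e+01  3.302e+02  1.000e-01] turn [-0.15 -0.14 15.97] shift after turn [ 33.2 334.    1. ]
```

>>> play_rows(
  steps=[
    {"ax": 0, "ay": 0, "az": 0, "dx": -6, "dy": 33, "dz": 0, "claw": 30},
    {"ax": 0, "ay": 0, "az": 0, "dx": -6, "dy": 33, "dz": 0, "claw": 30},
    {"ax": 0, "ay": 0, "az": 0, "dx": -6, "dy": 33, "dz": 0, "claw": 30},
    {"ax": 0, "ay": 0, "az": 0, "dx": -6, "dy": 33, "dz": 0, "claw": 30},
    {"ax": 0, "ay": 0, "az": 0, "dx": -6, "dy": 33, "dz": 0, "claw": 30},
    {"ax": 0, "ay": 0, "az": 0, "dx": -6, "dy": 33, "dz": 0, "claw": 30},
    {"ax": 0, "ay": 0, "az": 0, "dx": -6, "dy": 33, "dz": 0, "claw": 30},
    {"ax": 0, "ay": 0, "az": 0, "dx": -6, "dy": 33, "dz": 0, "claw": 30},
    {"ax": 0, "ay": 0, "az": 0, "dx": -6, "dy": 33, "dz": 0, "claw": 30},
    {"ax": 0, "ay": 0, "az": 0, "dx": -6, "dy": 33, "dz": 0, "claw": 30},
    {"ax": 0, "ay": 0, "az": 8, "dx": 0, "dy": 0, "dz": 0, "claw": 30},
    {"ax": 0, "ay": 0, "az": 8, "dx": 0, "dy": 0, "dz": 0, "claw": 30},
    {"ax": 7.5, "ay": 0, "az": 0, "dx": 0, "dy": 0, "dz": 0, "claw": 30},
    {"ax": 7.5, "ay": 0, "az": 0, "dx": 0, "dy": 0, "dz": 0, "claw": 30},
    {"ax": 7.5, "ay": 0, "az": 0, "dx": 0, "dy": 0, "dz": 0, "claw": 30},
    {"ax": 7.5, "ay": 0, "az": 0, "dx": 0, "dy": 0, "dz": 0, "claw": 30},
    {"ax": 7.5, "ay": 0, "az": 0, "dx": 0, "dy": 0, "dz": 0, "claw": 30},
    {"ax": 7.5, "ay": 0, "az": 0, "dx": 0, "dy": 0, "dz": 0, "claw": 30},
    {"ax": 0, "ay": 0, "az": 0, "dx": 0, "dy": 0, "dz": 0, "claw": 30},
    {"ax": 0, "ay": 0, "az": 0, "dx": 0, "dy": 0, "dz": 0, "claw": 30},
  ],
)

```text
time_s: 6.2
tcp_pos: [0.4635, 0.0239, 0.2175]
ee_rot: [[0.99, 0.099, -0.105], [0.144, -0.701, 0.698], [-0.004, -0.706, -0.708]]
wrist_force: [-0.1, -0.6, -1.9]
gripper_width: 0.511
gripper_force: 30.0
```

```bash
cat >> h.py <<'E'
V=np.array([.4643,.025,.075]); VY=8.45
def vpos(x,d,n):  # point in V frame: along groove, up the +y arm, normal to it (m)
    a=np.radians(VY); ex=np.array([np.cos(a),np.sin(a),0]); ey=np.array([-np.sin(a),np.cos(a),0]); ez=np.array([0,0,1.])
    return V+x*ex+d*(ey+ez)/2**.5+n*(ez-ey)/2**.5
E
python3 - <<'E'
from h import *
s=sense()
# bar bottom face was 17.7 mm ahead of TCP (TCP n = .0177 when seated); bar centre at TCP along d
plan(vpos(0,.0225,.0177),Rt(VY,45),s)
c=capture("side"); W=cloud(c); cv2.imwrite("pics/side1.png",c["frame"])
t=capture("top"); np.save("top1.npy",cloud(t)); cv2.imwrite("pics/top1.png",t["frame"])
a=c["frame"][120:320,200:400];b=t["frame"][150:300,250:450]
cv2.imwrite("pics/c1.png",np.hstack([cv2.resize(a,(400,400)),cv2.resize(b,(400,400))]))
E
```

```text
t 6.2 tcp [0.4635 0.0239 0.2175] j [ -7.  18.  -6. -43. -83. 118.] w 44.4 F [-0.1 -0.6 -1.9]
shift first (mm, present axes) [ 1.4 77.5 83.8] turn [ 0.07  0.07 -0.28] shift after turn [ 1.  77.6 83.8]
```

View pics/c1.png

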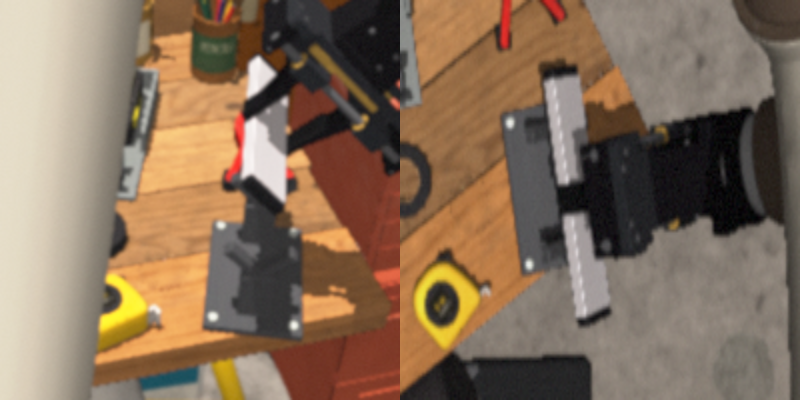

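>>> play_rows(
  steps=[
    {"ax": 0, "ay": 0, "az": -0.3, "dx": 1, "dy": 1, "dz": 7, "claw": 30},
    {"ax": 0, "ay": 0, "az": 0, "dx": 0, "dy": 21, "dz": 21, "claw": 30},
    {"ax": 0, "ay": 0, "az": 0, "dx": 0, "dy": 21, "dz": 21, "claw": 30},
    {"ax": 0, "ay": 0, "az": 0, "dx": 0, "dy": 15, "dz": 15, "claw": 30},
    {"ax": 0, "ay": 0, "az": 0, "dx": 0, "dy": 8, "dz": 8, "claw": 30},
    {"ax": 0, "ay": 0, "az": 0, "dx": 0, "dy": 4, "dz": 4, "claw": 30},
    {"ax": 0, "ay": 0, "az": 0, "dx": 0, "dy": 2, "dz": 2, "claw": 30},
    {"ax": 0, "ay": 0, "az": 0, "dx": 0, "dy": 0, "dz": 0, "claw": 30},
    {"ax": 0, "ay": 0, "az": 0, "dx": 0, "dy": 0, "dz": 0, "claw": 30},
  ],
)

```text
time_s: 7.2
tcp_pos: [0.4653, 0.0291, 0.1144]
ee_rot: [[0.989, 0.111, -0.102], [0.15, -0.699, 0.699], [0.006, -0.707, -0.708]]
wrist_force: [-0.5, 0.3, -2.0]
gripper_width: 0.507
gripper_force: 30.0
```

```bash
python3 - <<'E'
from h import *
plan(vpos(0,.0225,.0177),Rt(VY,45))
E
```

```text
t 7.2 tcp [0.4653 0.0291 0.1144] j [ -7.  26. -12. -45. -74. 128.] w 44.1 F [-0.5  0.3 -2. ]
shift first (mm, present axes) [-1.6  8.1  7.4] turn [ 0.04 -0.09  0.38] shift after turn [-1.6  8.1  7.4]
```

>>> play_rows(
  steps=[
    {"ax": 0, "ay": 0, "az": 0.3, "dx": -1.5, "dy": 3, "dz": 2.5, "claw": 30},
    {"ax": 0, "ay": 0, "az": 0, "dx": 0, "dy": 2.5, "dz": 2.5, "claw": 30},
    {"ax": 0, "ay": 0, "az": 0, "dx": 0, "dy": 1, "dz": 1, "claw": 30},
    {"ax": 0, "ay": 0, "az": 0, "dx": 0, "dy": 0, "dz": 0, "claw": 30},
    {"ax": 0, "ay": 0, "az": 0, "dx": 0, "dy": 0, "dz": 0, "claw": 30},
  ],
)

```text
time_s: 7.7
tcp_pos: [0.4633, 0.0285, 0.1046]
ee_rot: [[0.989, 0.103, -0.104], [0.146, -0.699, 0.699], [-0.0, -0.707, -0.707]]
wrist_force: [-0.5, -0.1, -3.4]
gripper_width: 0.509
gripper_force: 30.0
```

```bash
python3 - <<'E'
from h import *
plan(vpos(0,.0225,.0177),Rt(VY,45))
E
```

```text
t 7.7 tcp [0.4633 0.0285 0.1046] j [ -7.  27. -12. -45. -73. 128.] w 44.3 F [-0.5 -0.1 -3.4]
shift first (mm, present axes) [0.4 1.  0.7] turn [-0.   -0.02 -0.02] shift after turn [0.4 1.  0.7]
```

>>> play_rows(
  steps=[
    {"ax": 0, "ay": 0, "az": 0, "dx": 0, "dy": 0.5, "dz": 0.5, "claw": 30},
    {"ax": 0, "ay": 0, "az": 0, "dx": 0, "dy": 0, "dz": 0, "claw": 75},
    {"ax": 0, "ay": 0, "az": 0, "dx": 0, "dy": 0, "dz": 0, "claw": 75},
    {"ax": 0, "ay": 0, "az": 0, "dx": 0, "dy": 0, "dz": 0, "claw": 75},
    {"ax": 0, "ay": 0, "az": 0, "dx": 0, "dy": 0, "dz": 0, "claw": 75},
    {"ax": 0, "ay": 0, "az": 0, "dx": 0, "dy": 0, "dz": 0, "claw": 75},
    {"ax": 0, "ay": 0, "az": 0, "dx": 0, "dy": 0, "dz": 0, "claw": 75},
    {"ax": 0, "ay": 0, "az": 0, "dx": 0, "dy": 0, "dz": 0, "claw": 75},
    {"ax": 0, "ay": 0, "az": 0, "dx": 0, "dy": 0, "dz": -10, "claw": 75},
    {"ax": 0, "ay": 0, "az": 0, "dx": 0, "dy": 0, "dz": -25, "claw": 75},
    {"ax": 0, "ay": 0, "az": 0, "dx": 0, "dy": 0, "dz": -30, "claw": 75},
    {"ax": 0, "ay": 0, "az": 0, "dx": 0, "dy": 0, "dz": -30, "claw": 75},
    {"ax": 0, "ay": 0, "az": 0, "dx": 0, "dy": 0, "dz": -30, "claw": 75},
    {"ax": 0, "ay": 0, "az": 0, "dx": 0, "dy": -25, "dz": -25, "claw": 75},
    {"ax": 0, "ay": 0, "az": 0, "dx": 0, "dy": 0, "dz": 0, "claw": 75},
    {"ax": 0, "ay": 0, "az": 0, "dx": 0, "dy": 0, "dz": 0, "claw": 75},
  ],
)

```text
time_s: 9.3
tcp_pos: [0.4765, -0.0594, 0.2288]
ee_rot: [[0.989, 0.105, -0.101], [0.146, -0.7, 0.699], [0.002, -0.706, -0.708]]
wrist_force: [0.3, 0.6, 0.6]
gripper_width: 0.858
gripper_force: 0.0
```

```bash
python3 - <<'E'
from h import *
plan(vpos(0,.13,.006),Rt(VY,-45))
c=capture("side");t=capture("top"); W=cloud(t); np.save("top2.npy",W); np.save("topf2.npy",t["frame"])
a=c["frame"][150:310,240:400];b=t["frame"][150:300,250:400]
cv2.imwrite("pics/c2.png",np.hstack([cv2.resize(a,(400,400)),cv2.resize(b,(400,400))]))
E
```

```text
t 9.3 tcp [ 0.4765 -0.0594  0.2288] j [-15.  21.  -0. -40. -90. 122.] w 74.6 F [0.3 0.6 0.6]
shift first (mm, present axes) [ 1.00e-01 -8.17e+01  1.63e+02] turn [-8.993e+01 -1.600e-01 -7.000e-02] shift after turn [   0.4 -163.1  -81.5]
```

View pics/c2.png

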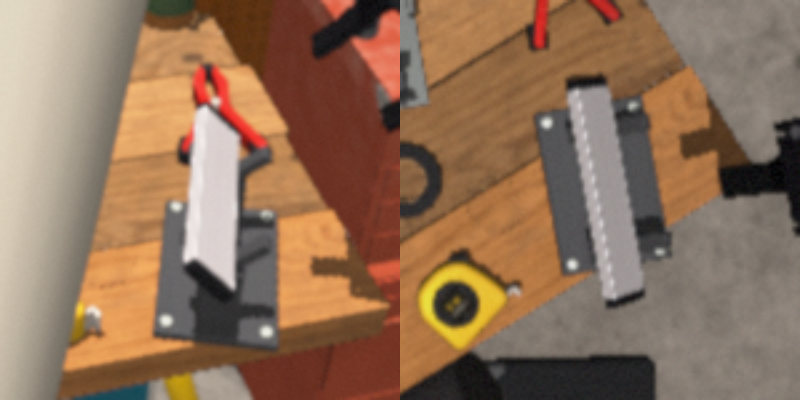

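```bash
python3 - <<'E'
from h import *
W=np.load("top2.npy"); a=np.radians(VY)
E=np.array([[np.cos(a),np.sin(a),0],[-np.sin(a)/2**.5,np.cos(a)/2**.5,.5**.5],[np.sin(a)/2**.5,-np.cos(a)/2**.5,.5**.5]])
P=W[170:275,300:350].reshape(-1,3); P=P[np.isfinite(P[:,0])]; Q=(P-V)@E.T
m=(Q[:,1]>-.0)&(Q[:,1]<.05)&(abs(Q[:,2]-.012)<.006)&(abs(Q[:,0])<.12)
q=Q[m]; print(m.sum(),np.percentile(q,[1,50,99],axis=0).round(4)); 
A=np.c_[q[:,:2],np.ones(len(q))]; print("plane n=ax+bd+c",np.linalg.lstsq(A,q[:,2],rcond=None)[0].round(4))
for lo in np.arange(-.09,.09,.03):
    k=q[(q[:,0]>lo)&(q[:,0]<lo+.03)]; print(round(lo,2),np.percentile(k[:,1],[1,99]).round(4))
E
```

```text
1197 [[-0.0932  0.0006  0.0064]
 [-0.001   0.0275  0.0117]
 [ 0.0922  0.0469  0.0144]]
plane n=ax+bd+c [ 0.0009 -0.0398  0.0126]
-0.09 [0.0003 0.0471]
-0.06 [0.0007 0.0471]
-0.03 [0.0013 0.047 ]
0.0 [0.0015 0.0462]
0.03 [0.0002 0.0462]
0.06 [0.0022 0.0467]
```

>>> play_rows(
  steps=[
    {"ax": -8.18, "ay": 0, "az": 0, "dx": 0, "dy": 0, "dz": 0, "claw": 45},
    {"ax": -8.18, "ay": 0, "az": 0, "dx": 0, "dy": 0, "dz": 0, "claw": 45},
    {"ax": -8.18, "ay": 0, "az": 0, "dx": 0, "dy": 0, "dz": 0, "claw": 45},
    {"ax": -8.18, "ay": 0, "az": 0, "dx": 0, "dy": 0, "dz": 0, "claw": 45},
    {"ax": -8.18, "ay": 0, "az": 0, "dx": 0, "dy": 0, "dz": 0, "claw": 45},
    {"ax": -8.18, "ay": 0, "az": 0, "dx": 0, "dy": 0, "dz": 0, "claw": 45},
    {"ax": -8.18, "ay": 0, "az": 0, "dx": 0, "dy": 0, "dz": 0, "claw": 45},
    {"ax": -8.18, "ay": 0, "az": 0, "dx": 0, "dy": 0, "dz": 0, "claw": 45},
    {"ax": -8.18, "ay": 0, "az": 0, "dx": 0, "dy": 0, "dz": 0, "claw": 45},
    {"ax": -8.18, "ay": 0, "az": 0, "dx": 0, "dy": 0, "dz": 0, "claw": 45},
    {"ax": -8.18, "ay": 0, "az": 0, "dx": 0, "dy": 0, "dz": 0, "claw": 45},
    {"ax": 0, "ay": 0, "az": 0, "dx": 0, "dy": 0, "dz": -27, "claw": 45},
    {"ax": 0, "ay": 0, "az": 0, "dx": 0, "dy": 0, "dz": -27, "claw": 45},
    {"ax": 0, "ay": 0, "az": 0, "dx": 0, "dy": 0, "dz": -27, "claw": 45},
    {"ax": 0, "ay": 0, "az": 0, "dx": 0, "dy": 0, "dz": 0, "claw": 45},
    {"ax": 0, "ay": 0, "az": 0, "dx": 0, "dy": 0, "dz": 0, "claw": 45},
  ],
)

```text
time_s: 11.0
tcp_pos: [0.4674, -0.0022, 0.284]
ee_rot: [[0.989, 0.105, 0.103], [0.147, -0.699, -0.7], [-0.002, 0.707, -0.707]]
wrist_force: [-0.4, -1.4, 0.5]
gripper_width: 0.517
gripper_force: 0.0
```

```bash
python3 - <<'E'
from h import *
plan(vpos(0,.13,.006),Rt(VY,-45))
E
```

```text
t 11.0 tcp [ 0.4674 -0.0022  0.284 ] j [ 40.  10. -35.  38. -76.  39.] w 44.9 F [-0.4 -1.4  0.5]
shift first (mm, present axes) [   1.1 -161.2   -1.5] turn [0.   0.06 0.08] shift after turn [   0.9 -161.2   -1.5]
```

>>> play_rows(
  steps=[
    {"ax": 0, "ay": 0, "az": 0, "dx": 0.5, "dy": -32, "dz": -1.5, "claw": 45},
    {"ax": 0, "ay": 0, "az": 0, "dx": 0, "dy": -32, "dz": 0, "claw": 45},
    {"ax": 0, "ay": 0, "az": 0, "dx": 0, "dy": -32, "dz": 0, "claw": 45},
    {"ax": 0, "ay": 0, "az": 0, "dx": 0, "dy": -32, "dz": 0, "claw": 45},
    {"ax": 0, "ay": 0, "az": 0, "dx": 0, "dy": -33, "dz": 0, "claw": 45},
    {"ax": 0, "ay": 0, "az": 0, "dx": 0, "dy": 0, "dz": 20, "claw": 45},
    {"ax": 0, "ay": 0, "az": 0, "dx": 0, "dy": 0, "dz": 20, "claw": 45},
    {"ax": 0, "ay": 0, "az": 0, "dx": 0, "dy": 0, "dz": 0, "claw": 45},
    {"ax": 0, "ay": 0, "az": 0, "dx": 0, "dy": 0, "dz": 0, "claw": 45},
  ],
)

```text
time_s: 11.9
tcp_pos: [0.4554, 0.0825, 0.1436]
ee_rot: [[0.989, 0.104, 0.102], [0.145, -0.699, -0.701], [-0.002, 0.708, -0.706]]
wrist_force: [1.2, 0.4, 0.9]
gripper_width: 0.518
gripper_force: 0.0
```

```bash
python3 - <<'E'
from h import *
plan(vpos(0,.029,.006),Rt(VY,-45))
E
```

```text
t 11.9 tcp [0.4554 0.0825 0.1436] j [ 49.  23. -40.  36. -65.  23.] w 45.1 F [1.2 0.4 0.9]
shift first (mm, present axes) [ 0.5 -1.4 60.7] turn [0.06 0.13 0.  ] shift after turn [ 0.3 -1.3 60.7]
```

>>> play_rows(
  steps=[
    {"ax": 0, "ay": 0, "az": 0, "dx": 0.3, "dy": -1.3, "dz": 20, "claw": 45},
    {"ax": 0, "ay": 0, "az": 0, "dx": 0, "dy": 0, "dz": 20, "claw": 45},
    {"ax": 0, "ay": 0, "az": 0, "dx": 0, "dy": 0, "dz": 14, "claw": 45},
    {"ax": 0, "ay": 0, "az": 0, "dx": 0, "dy": 0, "dz": 6.5, "claw": 45},
    {"ax": 0, "ay": 0, "az": 0, "dx": 0, "dy": 0, "dz": 0, "claw": 45},
    {"ax": 0, "ay": 0, "az": 0, "dx": 0, "dy": 0, "dz": 0, "claw": 45},
  ],
)

```text
time_s: 12.5
tcp_pos: [0.4627, 0.0429, 0.1008]
ee_rot: [[0.989, 0.103, 0.105], [0.147, -0.7, -0.699], [0.001, 0.706, -0.708]]
wrist_force: [-0.4, 0.5, 0.0]
gripper_width: 0.518
gripper_force: 0.0
```

```bash
python3 - <<'E'
from h import *
plan(vpos(0,.029,.006),Rt(VY,-45))
E
```

```text
t 12.5 tcp [0.4627 0.0429 0.1008] j [ 43.  25. -46.  44. -57.  18.] w 45.1 F [-0.4  0.5  0. ]
shift first (mm, present axes) [-1.   0.4  1.9] turn [-0.06 -0.06 -0.06] shift after turn [-1.   0.4  1.9]
```

Good position. I'll close, check the grip, then lift straight up.

>>> play_rows(
  steps=[
    {"ax": 0, "ay": 0, "az": 0, "dx": -1, "dy": 0.4, "dz": 1, "claw": 45},
    {"ax": 0, "ay": 0, "az": 0, "dx": 0, "dy": 0, "dz": 0, "claw": 3},
    {"ax": 0, "ay": 0, "az": 0, "dx": 0, "dy": 0, "dz": 0, "claw": 3},
    {"ax": 0, "ay": 0, "az": 0, "dx": 0, "dy": 0, "dz": 0, "claw": 3},
    {"ax": 0, "ay": 0, "az": 0, "dx": 0, "dy": 0, "dz": 0, "claw": 3},
    {"ax": 0, "ay": 0, "az": 0, "dx": 0, "dy": 0, "dz": 0, "claw": 3},
    {"ax": 0, "ay": 0, "az": 0, "dx": 0, "dy": 0, "dz": 0, "claw": 3},
    {"ax": 0, "ay": 0, "az": 0, "dx": 0, "dy": 0, "dz": 0, "claw": 3},
    {"ax": 0, "ay": 0, "az": 0, "dx": 0, "dy": 0, "dz": 0, "claw": 3},
    {"ax": 0, "ay": 0, "az": 0, "dx": 0, "dy": 0, "dz": 0, "claw": 3},
  ],
)

```text
time_s: 13.5
tcp_pos: [0.4613, 0.0409, 0.1]
ee_rot: [[0.989, 0.103, 0.104], [0.146, -0.699, -0.7], [0.0, 0.707, -0.707]]
wrist_force: [-0.2, -0.8, 1.7]
gripper_width: 0.138
gripper_force: 30.0
```

```bash
python3 - <<'E'
from h import *
s=sense();print(s['gripper_force']);plan(vpos(0,.029,.006),Rt(VY,-45),s)
E
```

```text
29.99912698287517
t 13.5 tcp [0.4613 0.0409 0.1   ] j [ 43.  25. -46.  44. -57.  18.] w 12.0 F [-0.2 -0.8  1.7]
shift first (mm, present axes) [ 0.7 -0.2  0.1] turn [ 0.01  0.02 -0.02] shift after turn [ 0.7 -0.2  0.1]
```

>>> play_rows(
  steps=[
    {"ax": 0, "ay": 0, "az": 0, "dx": 0, "dy": 5, "dz": -5, "claw": 3},
    {"ax": 0, "ay": 0, "az": 0, "dx": 0, "dy": 15, "dz": -15, "claw": 3},
    {"ax": 0, "ay": 0, "az": 0, "dx": 0, "dy": 20, "dz": -20, "claw": 3},
    {"ax": 0, "ay": 0, "az": 0, "dx": 0, "dy": 20, "dz": -20, "claw": 3},
    {"ax": 0, "ay": 0, "az": 0, "dx": 0, "dy": 20, "dz": -20, "claw": 3},
    {"ax": 0, "ay": 0, "az": 0, "dx": 0, "dy": 5, "dz": -5, "claw": 3},
    {"ax": 7.5, "ay": 0, "az": 0, "dx": 0, "dy": 0, "dz": 0, "claw": 3},
    {"ax": 7.5, "ay": 0, "az": 0, "dx": 0, "dy": 0, "dz": 0, "claw": 3},
    {"ax": 7.5, "ay": 0, "az": 0, "dx": 0, "dy": 0, "dz": 0, "claw": 3},
    {"ax": 7.5, "ay": 0, "az": 0, "dx": 0, "dy": 0, "dz": 0, "claw": 3},
    {"ax": 7.5, "ay": 0, "az": 0, "dx": 0, "dy": 0, "dz": 0, "claw": 3},
    {"ax": 7.5, "ay": 0, "az": 0, "dx": 0, "dy": 0, "dz": 0, "claw": 3},
    {"ax": 0, "ay": 0, "az": 0, "dx": 0, "dy": 0, "dz": 0, "claw": 3},
    {"ax": 0, "ay": 0, "az": 0, "dx": 0, "dy": 0, "dz": 0, "claw": 3},
  ],
)

```text
time_s: 14.9
tcp_pos: [0.4607, 0.0401, 0.2191]
ee_rot: [[0.99, 0.144, -0.002], [0.144, -0.99, -0.002], [-0.002, 0.002, -1.0]]
wrist_force: [-0.4, -0.1, -2.7]
gripper_width: 0.133
gripper_force: 30.0
```

```bash
python3 - <<'E'
from h import *
s=sense();print(s['gripper_force']);plan([.5515,.2845,.2],Rt(-82),s)
E
```

```text
29.99914892949164
t 14.9 tcp [0.4607 0.0401 0.2191] j [ 25.   7. -23.   0. -60.  73.] w 11.6 F [-0.4 -0.1 -2.7]
shift first (mm, present axes) [ 125.2 -228.8   18.5] turn [1.700e-01 2.000e-02 9.031e+01] shift after turn [-229.4 -123.9   19.1]
```

>>> play_rows(
  steps=[
    {"ax": 0, "ay": 0, "az": 0, "dx": 17.9, "dy": -32.7, "dz": 0, "claw": 3},
    {"ax": 0, "ay": 0, "az": 0, "dx": 17.9, "dy": -32.7, "dz": 0, "claw": 3},
    {"ax": 0, "ay": 0, "az": 0, "dx": 17.9, "dy": -32.7, "dz": 0, "claw": 3},
    {"ax": 0, "ay": 0, "az": 0, "dx": 17.9, "dy": -32.7, "dz": 0, "claw": 3},
    {"ax": 0, "ay": 0, "az": 0, "dx": 17.9, "dy": -32.7, "dz": 0, "claw": 3},
    {"ax": 0, "ay": 0, "az": 0, "dx": 17.9, "dy": -32.7, "dz": 0, "claw": 3},
    {"ax": 0, "ay": 0, "az": 0, "dx": 17.9, "dy": -32.7, "dz": 0, "claw": 3},
    {"ax": 0, "ay": 0, "az": 8.2, "dx": 0, "dy": 0, "dz": 0, "claw": 3},
    {"ax": 0, "ay": 0, "az": 8.2, "dx": 0, "dy": 0, "dz": 0, "claw": 3},
    {"ax": 0, "ay": 0, "az": 8.2, "dx": 0, "dy": 0, "dz": 0, "claw": 3},
    {"ax": 0, "ay": 0, "az": 8.2, "dx": 0, "dy": 0, "dz": 0, "claw": 3},
    {"ax": 0, "ay": 0, "az": 8.2, "dx": 0, "dy": 0, "dz": 0, "claw": 3},
    {"ax": 0, "ay": 0, "az": 8.2, "dx": 0, "dy": 0, "dz": 0, "claw": 3},
    {"ax": 0, "ay": 0, "az": 8.2, "dx": 0, "dy": 0, "dz": 0, "claw": 3},
    {"ax": 0, "ay": 0, "az": 8.2, "dx": 0, "dy": 0, "dz": 0, "claw": 3},
    {"ax": 0, "ay": 0, "az": 8.2, "dx": 0, "dy": 0, "dz": 0, "claw": 3},
    {"ax": 0, "ay": 0, "az": 8.2, "dx": 0, "dy": 0, "dz": 0, "claw": 3},
    {"ax": 0, "ay": 0, "az": 8.2, "dx": 0, "dy": 0, "dz": 0, "claw": 3},
    {"ax": 0, "ay": 0, "az": 0, "dx": 0, "dy": 0, "dz": 0, "claw": 3},
    {"ax": 0, "ay": 0, "az": 0, "dx": 0, "dy": 0, "dz": 0, "claw": 3},
  ],
)

```text
time_s: 16.9
tcp_pos: [0.5507, 0.2863, 0.2189]
ee_rot: [[0.147, -0.989, -0.002], [-0.989, -0.147, -0.002], [0.002, 0.002, -1.0]]
wrist_force: [-0.4, 0.3, -3.3]
gripper_width: 0.135
gripper_force: 30.0
```

```bash
python3 - <<'E'
from h import *
s=sense();print(s['gripper_force']);plan([.5515,.2845,.12],Rt(-82),s)
c=capture("side");t=capture("top"); W=cloud(t); np.save("top3.npy",W); np.save("side3.npy",cloud(c))
a=c["frame"][110:270,160:320];b=t["frame"][90:240,140:290]
cv2.imwrite("pics/c3.png",np.hstack([cv2.resize(a,(400,400)),cv2.resize(b,(400,400))]))
E
```

```text
29.999294984154403
t 16.9 tcp [0.5507 0.2863 0.2189] j [ 42.  22.  -2.   0. -66. -34.] w 11.8 F [-0.4  0.3 -3.3]
shift first (mm, present axes) [ 1.7 -0.7 98.9] turn [ 0.11 -0.11  0.48] shift after turn [ 1.9 -0.5 98.9]
```

View pics/c3.png

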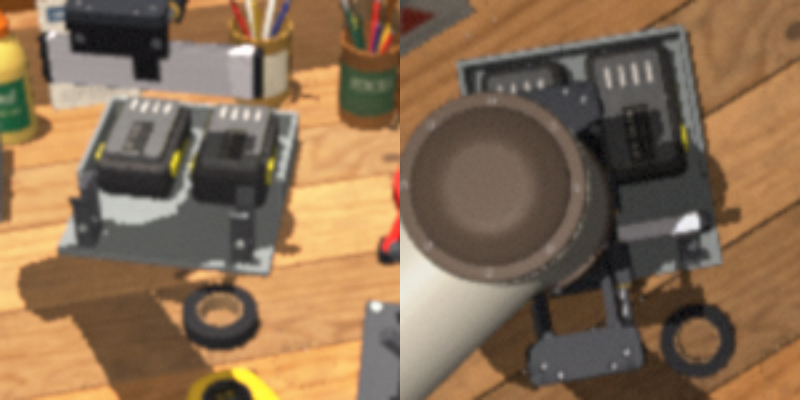

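The bar is held level on edge above the keepers. Next I'll check the bar position and the notch line with the side camera.

```bash
python3 - <<'E'
from h import *
a=np.radians(8); K=np.array([.5515,.2845,.025]); E=np.array([[np.cos(a),np.sin(a),0],[-np.sin(a),np.cos(a),0],[0,0,1]])
for n in("side0","top0"):
    Q=(np.load(n+".npy").reshape(-1,3)-K)@E.T; Q=Q[np.isfinite(Q[:,0])]
    for y in(-.075,.075):
        q=Q[(abs(Q[:,1]-y)<.016)&(abs(Q[:,0])<.04)&(Q[:,2]>.041)&(Q[:,2]<.055)]
        print(n,y,len(q),np.percentile(q,[2,50,98],axis=0).round(4).tolist(),"by side x:",np.median(q[q[:,0]<0],0).round(4),np.median(q[q[:,0]>0],0).round(4))
Q=(np.load("side3.npy").reshape(-1,3)-K)@E.T; Q=Q[np.isfinite(Q[:,0])]
q=Q[(abs(Q[:,1])<.12)&(abs(Q[:,0])<.03)&(Q[:,2]>.15)&(Q[:,2]<.22)]
for lo in np.arange(-.1,.1,.025):
    k=q[(q[:,1]>lo)&(q[:,1]<lo+.025)]; print(round(lo,3),len(k),np.percentile(k,[2,50,98],axis=0).round(4).tolist() if len(k)>5 else "")
E
```

```text
side0 -0.075 42 [[-0.0234, -0.085, 0.0412], [0.0144, -0.0776, 0.0448], [0.0206, -0.0686, 0.0484]] by side x: [-0.0208 -0.0776  0.0453] [ 0.0182 -0.0771  0.0443]
side0 0.075 46 [[-0.021, 0.0649, 0.0411], [0.0153, 0.0729, 0.0439], [0.0227, 0.0827, 0.0474]] by side x: [-0.0187  0.0739  0.0439] [0.0191 0.0717 0.0439]
top0 -0.075 59 [[-0.0224, -0.0835, 0.0411], [0.0132, -0.0752, 0.0457], [0.0213, -0.0663, 0.05]] by side x: [-0.0191 -0.0746  0.0465] [ 0.0174 -0.0753  0.0455]
top0 0.075 61 [[-0.0214, 0.0667, 0.0412], [0.0137, 0.0751, 0.0449], [0.0224, 0.0829, 0.049]] by side x: [-0.0177  0.0745  0.0454] [0.018  0.0756 0.0449]
-0.1 210 [[-0.0077, -0.0955, 0.165], [-0.0048, -0.0854, 0.1902], [0.0038, -0.0762, 0.2092]]
-0.075 253 [[-0.0082, -0.0748, 0.1652], [-0.0052, -0.0624, 0.1901], [0.0037, -0.0504, 0.209]]
-0.05 244 [[-0.008, -0.0495, 0.1649], [-0.0054, -0.0374, 0.1904], [0.0039, -0.0255, 0.2093]]
-0.025 191 [[-0.017, -0.0246, 0.1639], [-0.0064, -0.0139, 0.1856], [0.001, -0.0007, 0.208]]
-0.0 138 [[-0.0167, 0.0008, 0.1635], [-0.0071, 0.0114, 0.1821], [-0.0036, 0.0247, 0.1993]]
0.025 144 [[-0.0097, 0.026, 0.1642], [-0.0064, 0.0375, 0.1797], [-0.0039, 0.0497, 0.1944]]
0.05 172 [[-0.0095, 0.051, 0.1635], [-0.0063, 0.0653, 0.1833], [-0.0016, 0.0745, 0.2078]]
0.075 177 [[-0.009, 0.0756, 0.1645], [-0.0064, 0.0846, 0.1898], [0.0035, 0.0934, 0.2089]]
```

>>> play_rows(
  steps=[
    {"ax": 0.1, "ay": -0.1, "az": 0.6, "dx": 0, "dy": 0, "dz": 0, "claw": 3},
    {"ax": 0, "ay": 0, "az": 0, "dx": 1.9, "dy": -0.3, "dz": 20, "claw": 3},
    {"ax": 0, "ay": 0, "az": 0, "dx": 0, "dy": 0, "dz": 30, "claw": 3},
    {"ax": 0, "ay": 0, "az": 0, "dx": 0, "dy": 0, "dz": 30, "claw": 3},
    {"ax": 0, "ay": 0, "az": 0, "dx": 0, "dy": 0, "dz": 18, "claw": 3},
    {"ax": 0, "ay": 0, "az": 0, "dx": 0, "dy": 0, "dz": 0, "claw": 3},
    {"ax": 0, "ay": 0, "az": 0, "dx": 0, "dy": 0, "dz": 0, "claw": 3},
  ],
)

```text
time_s: 17.7
tcp_pos: [0.5529, 0.2844, 0.1226]
ee_rot: [[0.133, -0.991, 0.002], [-0.991, -0.133, 0.002], [-0.002, -0.003, -1.0]]
wrist_force: [-0.0, -0.1, -1.4]
gripper_width: 0.141
gripper_force: 30.0
```

```bash
python3 - <<'E'
from h import *
plan([.5512,.2845,.056],Rt(-82.2))
E
```

```text
t 17.7 tcp [0.5529 0.2844 0.1226] j [ 42.  27.  -9.  -0. -54. -34.] w 12.2 F [-0.  -0.1 -1.4]
shift first (mm, present axes) [-0.2  1.8 66.6] turn [-0.15  0.1  -0.14] shift after turn [-0.4  1.7 66.6]
```

>>> play_rows(
  steps=[
    {"ax": 0, "ay": 0, "az": 0, "dx": 0, "dy": 1.4, "dz": 10, "claw": 3},
    {"ax": 0, "ay": 0, "az": 0, "dx": 0, "dy": 0, "dz": 10, "claw": 3},
    {"ax": 0, "ay": 0, "az": 0, "dx": 0, "dy": 0, "dz": 10, "claw": 3},
    {"ax": 0, "ay": 0, "az": 0, "dx": 0, "dy": 0, "dz": 10, "claw": 3},
    {"ax": 0, "ay": 0, "az": 0, "dx": 0, "dy": 0, "dz": 10, "claw": 3},
    {"ax": 0, "ay": 0, "az": 0, "dx": 0, "dy": 0, "dz": 0, "claw": 3},
    {"ax": 0, "ay": 0, "az": 0, "dx": 0, "dy": 0, "dz": 0, "claw": 3},
  ],
)

```text
time_s: 18.4
tcp_pos: [0.5511, 0.2841, 0.0717]
ee_rot: [[0.133, -0.991, 0.001], [-0.991, -0.133, 0.002], [-0.001, -0.001, -1.0]]
wrist_force: [0.6, -0.3, -1.4]
gripper_width: 0.137
gripper_force: 30.0
```

```bash
python3 - <<'E'
from h import *
plan([.5512,.2845,.056],Rt(-82.2))
E
```

```text
t 18.4 tcp [0.5511 0.2841 0.0717] j [ 42.  30. -12.  -0. -48. -35.] w 11.9 F [ 0.6 -0.3 -1.4]
shift first (mm, present axes) [-0.4 -0.2 15.7] turn [-0.07  0.09 -0.17] shift after turn [-0.4 -0.2 15.7]
```

>>> play_rows(
  steps=[
    {"ax": 0, "ay": 0, "az": 0, "dx": 0, "dy": 0, "dz": 7, "claw": 3},
    {"ax": 0, "ay": 0, "az": 0, "dx": 0, "dy": 0, "dz": 5, "claw": 3},
    {"ax": 0, "ay": 0, "az": 0, "dx": 0, "dy": 0, "dz": 3, "claw": 3},
    {"ax": 0, "ay": 0, "az": 0, "dx": 0, "dy": 0, "dz": 0, "claw": 3},
    {"ax": 0, "ay": 0, "az": 0, "dx": 0, "dy": 0, "dz": 0, "claw": 3},
  ],
)

```text
time_s: 18.9
tcp_pos: [0.5511, 0.2842, 0.0571]
ee_rot: [[0.133, -0.991, 0.002], [-0.991, -0.133, 0.002], [-0.002, -0.002, -1.0]]
wrist_force: [0.6, -0.7, -2.3]
gripper_width: 0.136
gripper_force: 30.0
```

```bash
python3 - <<'E'
from h import *
plan([.5512,.2845,.056],Rt(-82.2))
E
```

```text
t 18.9 tcp [0.5511 0.2842 0.0571] j [ 42.  31. -12.  -0. -46. -35.] w 11.8 F [ 0.6 -0.7 -2.3]
shift first (mm, present axes) [-0.3 -0.1  1.1] turn [-0.1   0.12 -0.17] shift after turn [-0.3 -0.1  1.1]
```

>>> play_rows(
  steps=[
    {"ax": 0, "ay": 0, "az": 0, "dx": 0, "dy": 0, "dz": 2, "claw": 3},
    {"ax": 0, "ay": 0, "az": 0, "dx": 0, "dy": 0, "dz": 0, "claw": 3},
    {"ax": 0, "ay": 0, "az": 0, "dx": 0, "dy": 0, "dz": 0, "claw": 38},
    {"ax": 0, "ay": 0, "az": 0, "dx": 0, "dy": 0, "dz": 0, "claw": 38},
    {"ax": 0, "ay": 0, "az": 0, "dx": 0, "dy": 0, "dz": 0, "claw": 38},
    {"ax": 0, "ay": 0, "az": 0, "dx": 0, "dy": 0, "dz": 0, "claw": 38},
    {"ax": 0, "ay": 0, "az": 0, "dx": 0, "dy": 0, "dz": 0, "claw": 38},
    {"ax": 0, "ay": 0, "az": 0, "dx": 0, "dy": 0, "dz": 0, "claw": 38},
    {"ax": 0, "ay": 0, "az": 0, "dx": 0, "dy": 0, "dz": -10, "claw": 38},
    {"ax": 0, "ay": 0, "az": 0, "dx": 0, "dy": 0, "dz": -25, "claw": 38},
    {"ax": 0, "ay": 0, "az": 0, "dx": 0, "dy": 0, "dz": -35, "claw": 38},
    {"ax": 0, "ay": 0, "az": 0, "dx": 0, "dy": 0, "dz": -40, "claw": 38},
    {"ax": 0, "ay": 0, "az": 0, "dx": 0, "dy": 0, "dz": -40, "claw": 38},
    {"ax": 0, "ay": 0, "az": 0, "dx": 40, "dy": 0, "dz": -20, "claw": 38},
    {"ax": 0, "ay": 0, "az": 0, "dx": 40, "dy": 0, "dz": 0, "claw": 38},
    {"ax": 0, "ay": 0, "az": 0, "dx": 40, "dy": 0, "dz": 0, "claw": 38},
    {"ax": 0, "ay": 0, "az": 0, "dx": 40, "dy": 0, "dz": 0, "claw": 38},
    {"ax": 0, "ay": 0, "az": 0, "dx": 0, "dy": 0, "dz": 0, "claw": 38},
    {"ax": 0, "ay": 0, "az": 0, "dx": 0, "dy": 0, "dz": 0, "claw": 38},
  ],
)

```text
time_s: 20.8
tcp_pos: [0.5722, 0.1243, 0.2256]
ee_rot: [[0.131, -0.991, 0.003], [-0.991, -0.131, 0.003], [-0.002, -0.003, -1.0]]
wrist_force: [-0.0, 0.3, -0.7]
gripper_width: 0.439
gripper_force: 0.0
```

```bash
python3 - <<'E'
from h import *
c=capture("side");t=capture("top")
a=np.radians(8); K=np.array([.5515,.2845,.025]); E=np.array([[np.cos(a),np.sin(a),0],[-np.sin(a),np.cos(a),0],[0,0,1]])
for n,W in(("top",cloud(t)),("side",cloud(c))):
    Q=(W.reshape(-1,3)-K)@E.T; Q=Q[np.isfinite(Q[:,0])]
    q=Q[(abs(Q[:,1])<.11)&(abs(Q[:,0])<.016)&(Q[:,2]>.034)&(Q[:,2]<.06)]
    for lo in(-.1,-.06,-.03,0,.03,.06):
        k=q[(q[:,1]>lo)&(q[:,1]<lo+.03)]; print(n,lo,len(k),np.percentile(k,[2,50,98],axis=0).round(4).tolist() if len(k)>3 else "")
    print(np.percentile(q[:,1],[.5,99.5]).round(4))
cv2.imwrite("pics/c4.png",np.hstack([cv2.resize(c["frame"][110:270,160:320],(400,400)),cv2.resize(t["frame"][90:240,140:290],(400,400))]))
E
```

```text
top -0.1 0 
top -0.06 2 
top -0.03 0 
top 0 0 
top 0.03 0 
top 0.06 0 
[-0.0524 -0.0509]
side -0.1 91 [[-0.0089, -0.0974, 0.0348], [-0.0038, -0.0823, 0.0418], [0.015, -0.0708, 0.0454]]
side -0.06 83 [[-0.0085, -0.0593, 0.0345], [-0.0052, -0.0451, 0.042], [0.004, -0.0308, 0.046]]
side -0.03 81 [[-0.0083, -0.0288, 0.0351], [-0.0051, -0.0146, 0.0421], [0.0046, -0.0005, 0.0455]]
side 0 83 [[-0.0091, 0.0015, 0.0347], [-0.0046, 0.0156, 0.0419], [0.0051, 0.0297, 0.0448]]
side 0.03 79 [[-0.008, 0.0312, 0.0344], [-0.0048, 0.0464, 0.0423], [0.0049, 0.0592, 0.0459]]
side 0.06 88 [[-0.0153, 0.0606, 0.0351], [-0.0042, 0.0731, 0.0421], [0.0152, 0.089, 0.046]]
[-0.0971  0.09  ]
```

View pics/c4.png

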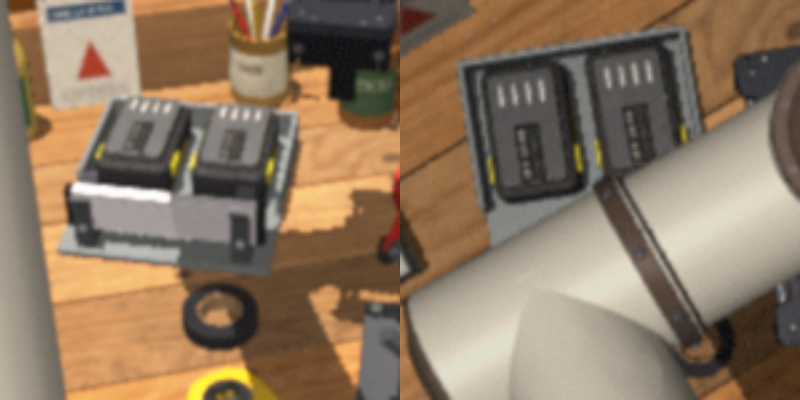

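The bar stands on edge in both notches. Its top is 45 mm above the notch floor, it is centred within about 4 mm, and it lies square to the keepers. The packs have not moved and the arm is clear.

```bash
python3 -c "
from station import *
print(finish_job())"
```

```text
the job is handed in; nothing more can be done
None
```

The bar was laid in the V-rest, regrasped across its thickness, and dropped fully down into both keeper notches, about 4 mm off centre by the side camera; the packs look unmoved, and the job is handed in, though no verdict came back.

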